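# Open the push-and-turn cap of the glaze-medium jug

## Task

Open the blue jug clamped to the bench: gently take its orange push-and-turn safety cap by the ribbed knob, press it down against its spring, twist it anticlockwise (seen from above) a sixth of a turn until its white pointer meets the green mark, and lift it off. The sun-baked cap is brittle, so neither squeeze nor press it hard, and do not disturb the other things on the bench. Finish holding the cap still and upright in the gripper, straight above the jug's mouth and about a hand's width (80 mm) clear of it; do not put it down or let go.

Things in the scene. Friction and masses are not known exactly. Their poses are not given: they have to be found in the camera images.
- jug: Squat blue jug, 110 mm wide, upright, fixed in a square steel bench bracket (136 mm); loop handle on its -x side reaching 90 mm from the axis, 88 mm high. Place and yaw vary. Origin: on the jug's axis at the bench surface, z up. Body and shoulder are 100 mm high, then a white neck 49 mm wide with bayonet flanges. A red mark on the shoulder lies towards the jug's +x (cap locked).
- free_mark (a point): Middle of the green mark on the jug's shoulder, 43 mm from the axis, 96 mm high, 60 degrees (1.05 rad) anticlockwise of the red mark seen from above: the cap comes free when its white pointer points here.
- neck (a point): Centre of the rim of the jug's mouth, 122 mm above the bench. While locked, the cap's origin is 10 mm below it. A cap turned free lifts straight off and is clear of the neck once raised 10 mm above its locked height.
- plunger (a joint): Grey sprung plunger in the jug's mouth, 30 mm wide, pushing the cap up: 0 with the cap locked, grows (m) as the cap is pressed down, 0.008 about the most; -0.003 with the cap off. Pressing takes 4 N plus 0.8 N per mm. The cap turns only while at least 0.0035 down (0.005 to 0.006 is good).
- cap: Orange safety cap, 30 to 90 g, locked on the neck at the start. Origin: on its axis at the skirt's lower edge (112 mm above the bench while locked), z up, +x to its white pointer, which starts along the jug's +x. Skirt 60 mm wide, 22 mm high. While pressed down it turns anticlockwise by 1.05 rad (free between 0.9 and 1.2, where a stop ends the turn); clockwise is blocked.
- cap_grip (a point): In the cap's round ribbed knob, on the axis, 38 mm above the cap's origin: where to grip. Knob 38 mm wide, 26 mm high, standing on the flat top of the skirt (22 to 48 mm above the cap's origin); any gripping direction serves and fingertips may rest on the flat. Brittle: 10 to 20 N of grip is plenty; it cracks when the fingers' contact forces on it sum to over 70 N.
- planter: Bystander: terracotta planter, 124 mm wide at the rim, 110 mm high. Origin under its centre.
- measuring_cup: Bystander: stainless measuring cup, 80 mm wide, 60 mm high, flat handle to its +y reaching 114 mm. Origin under its centre.
- glaze_jar: Bystander: glass jar with black lid, 76 mm wide, 90 mm high. Origin under its centre.
- rib: Bystander: flat translucent silicone rib, kidney-shaped, 114 by 44 mm, 6 mm thick. Origin under its middle.
- paddle: Bystander: bamboo paddle 265 mm long, 70 mm wide, 14 mm thick. Origin under it, blade to +x.
There are look-alikes about, which are no part of the job. Of the things shaped like the cap, the orange one is meant.

How it is judged:
On the way, in this order (a step that is already met when the one before it is completed fails the run):
1. the cap is pressed down at least 3 mm while still at its locked angle (z of cap in the frame of jug below 0.109 m and angle between the x axis of cap and the x axis of jug, either way round below 0.3 rad), for 0.1 s.
2. the cap, still on the neck, is twisted to its free angle (z of cap in the frame of jug below 0.12 m and horizontal distance between cap and neck below 0.006 m and angle between the x axis of cap and the x axis of jug, either way round above 0.8 rad), for 0.1 s.
At the end, for the whole second after the job is handed in: The gripper holds the cap, still (under 20 mm/s) and upright within 0.25 rad, with the lower edge of its skirt 50 to 140 mm above the rim of the neck and its axis within 35 mm of the neck's, the fingers touching it and the jug not (z of cap in the frame of neck between 0.05 and 0.14 m and horizontal distance between cap and neck below 0.035 m and angle between cap's own z axis and vertical below 0.25 rad and linear speed of cap below 0.02 m/s and contact force between the fingers and cap above 1 N and contact force between cap and jug below 0.1 N); the arm keeps its last pose, push and grip.
It fails at once if the cap is squeezed or pressed too hard (finger contact forces on it above 70 N) (contact force between the fingers and cap above 70 N).
It fails at once if a bystander is moved more than 25 mm (distance of any of planter, measuring_cup, glaze_jar, rib, paddle from where it was at the start of the episode above 0.025 m).
It also fails if it takes over 38 s, if anything falls off the work surface, if the arm or the gripper's body presses on something with over 40 N, if the wrist force passes 120 N, or if a joint passes its speed limit or range.

## Robot

A 7-joint arm with a two-finger parallel gripper is mounted at the origin on the work surface. World frame = base frame: x ahead of the robot, y to its left, z up, the work surface at z = 0. Lengths are in m, angles in rad, forces in N, time in s.
With the tool pointing down it reaches from about 0.35 to 0.9 m from the base axis. Payload 8.1 kg.
Tool frame: the origin (TCP) lies on the centre line of the jaws, within the pads' length; the fingertips stand 17 mm ahead of it and the grasp point (between the pads) lies 2 mm behind it; z points along the fingers, y is the direction in which the jaws open and shut (so a half turn about z gives the same grasp; the last joint's range is limited). The gripper opens to 92 mm and grips with 3 to 60 N. Pads are 19 mm wide; open, the fingers measure 130 mm over their backs; the gripper's body (75 mm by 190 mm) begins 47 mm behind the grasp point.
Start: joints at [-1.234, 0.434, 0.025, 1.573, -0.012, 1.134, -0.075], TCP at [0.266, 0.566, 0.244] pointing down, gripper open.
Joint ranges: [-2.62, 2.62], [-0.44, 2.09], [-1.27, 1.32], [0.08, 2.57], [-1.32, 4.46], [0.12, 2], [-2.74, 2.74]. Speed limits (rad/s): [2.22, 2.22, 3.01, 3.01, 3.14, 3.14, 3.14].

## Interface

Orientations are given as a rotation vector (axis times angle).
In Python, from cell import arm, imaging, job gives the robot as it stands.
- The arm moves only by the tool jog_arm, never from a script. Its argument "moves" is a list of rows, each an object with "fingers": the closure, from -1 (fully open) to 1 (shut); "xyz": the shift along the tool's x, y, z in cm, a list of three; "angular": the turn, a rotation vector about the tool's x, y, z in rad, a list of three. In form: [{"fingers": fingers, "xyz": [dx, dy, dz], "angular": [ax, ay, az]}, ...]. A call has 1 to 12 rows; each row is the pose to reach, as a shift and turn from the pose commanded when the call began, along the tool's axes at that moment; what a row does not reach only later rows make up. A row lasts 1/8 s, in which the tool goes at most 62.5 mm and 10.7 degrees, less where a joint would pass 70% of its speed; a pose out of reach is approached as far as the arm can. A call with a gripper value outside its range is refused whole. The fingers move at their own pace and stop on an object; "grip_force" is the grip in N (left out, the last holds). Time passes only in rows, so rows that repeat a pose let the fingers close. It gives the time, the measured TCP pose, the force and the opening at its end, in the units of the state.
- arm.observe(): the state, without advancing time (a new reading comes with each control period).
- imaging.get_image(name): name is "scene" or "top"; returns the picture (420x560x3 uint8, red, green, blue); there is no depth.
- imaging.camera_params(name): a dict with "fx", "fy", "cx", "cy" (pixels), "rvec" (rotation vector, rad) and "tvec" (3), from world to camera coordinates, as OpenCV has them. Camera axes: x right, y down, z forward; pixel columns grow to the right and rows downward; lengths in m; the calibration is good to about 2 mm. A picture is of the moment at which its call begins. camera_params takes no time and is no camera call.
- job.sign_off(): hands the job in, once; it reports no verdict.
The state is a dict: "clock": time; "joints": joint angles; "dq": joint speeds; "joint_efforts": joint torques, N m; "position": TCP position; "ee_rot": TCP orientation; "force": force on the tool from outside, world axes, zero at the start; "ft_torque": the same for the moment, N m; "width": opening from 0.0 (shut) to 1.0 (fully open).
Only numpy, scipy, OpenCV 4.12 (cv2) and the standard library are available. Lean on these libraries where they do the work, as an engineer would, in place of code of your own. Each camera call takes 0.05 s, during which the arm holds its last target. There are 200 camera calls.

## Working session

There is one attempt and no reset: what is moved stays moved. The work goes in short steps, Python scripts to look and compute and a tool call to move; the robot and the scene stay as the last step left them, time stands still between calls to the robot, and variables do not carry over. Pictures are saved under pics/ and viewed, about 8 in all and at most 12, crops included, and the job is handed in when it is done.

Besides the shell and the picture viewer there is one more tool, called after "Request:" by a JSON object that holds its "op" and its "data", one argument or row to a line. jog_arm: Moves the arm, as the interface text tells. Its arguments: {"type":"object","properties":{"moves":{"type":"array"},"grip_force":{"type":"number"}},"required":["moves"]}

```bash
mkdir -p pics
cat > h.py <<'E'
import numpy as np, cv2
from cell import arm, imaging, job
R=cv2.Rodrigues
def cam(n):
    p=imaging.camera_params(n); K=np.array([[p['fx'],0,p['cx']],[0,p['fy'],p['cy']],[0,0,1]])
    return K,R(np.array(p['rvec'],float))[0],np.array(p['tvec'],float)
def ray(n,u,v):
    K,r,t=cam(n); return -r.T@t, r.T@np.linalg.solve(K,[u,v,1])
def onplane(n,u,v,z):
    o,d=ray(n,u,v); return o+d*(z-o[2])/d[2]
def proj(n,P):
    K,r,t=cam(n); q=K@(r@np.array(P,float)+t); return q[:2]/q[2]
def shot(n,f):
    im=imaging.get_image(n); cv2.imwrite(f'pics/{f}.png',im[:,:,::-1]); return im
E
python3 - <<'E'
from h import *
a=shot('scene','s0');b=shot('top','t0')
for n in('scene','top'): print(n,cam(n)[0].diagonal(),ray(n,280,210))
print(arm.observe())
E
```

```text
scene [404.02740886 404.02740886   1.        ] (array([1.10698702, 0.34182416, 0.96497257]), array([-0.5098151 , -0.32041243, -0.79860167]))
top [535.67809841 535.67809841   1.        ] (array([ 0.45702679, -0.030483  ,  1.67929314]), array([ 0.05020939,  0.00961527, -0.99869441]))
{'clock': 0.1, 'joints': array([-1.23355079,  0.43510838,  0.02502027,  1.57400098, -0.01158394,
        1.13401947, -0.07512368]), 'dq': array([ 0.00125709, -0.00163106, -0.00020922, -0.00155058, -0.00103453,
       -0.00109319, -0.00012628]), 'joint_efforts': array([ 3.28238319e-03, -6.69129610e+01,  9.88078639e-01, -3.15145397e+01,
       -6.05251011e-02,  3.72740929e-02,  5.32542185e-05]), 'position': array([0.26601392, 0.56507998, 0.24305389]), 'ee_rot': array([-6.85516971e-01, -3.06573839e+00,  2.17382593e-03]), 'force': array([0.46651991, 0.095571  , 0.39261999]), 'ft_torque': array([-0.03626495, -0.01777281,  0.01079109]), 'width': 1.0002133899493368}
```

View pics/s0.png

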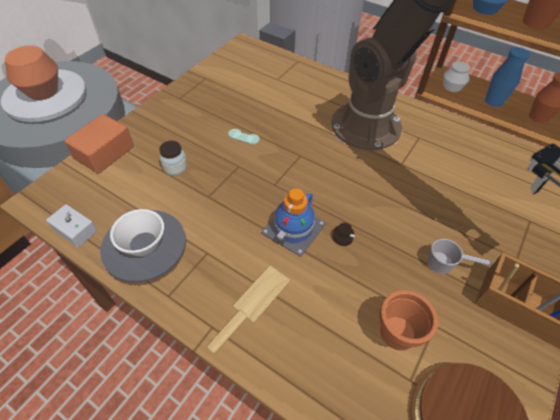

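View pics/t0.png

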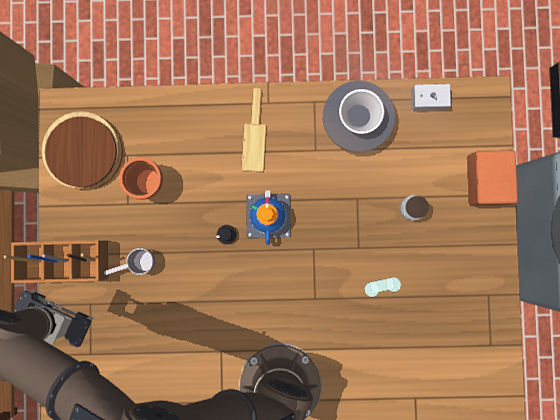

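The scene view shows the jug with the orange cap at (296,200). In the top view the cap is at (267,213). Things that could be mistaken for it (top-view pixels):
- black cap-shaped look-alike, (227,234)
- terracotta planter, (141,179)
- orange brick, (492,178)
- grey lid of the glaze jar, (415,208)

I choose the orange cap on the jug and will check it in a close crop.

Run:
```python
from h import *
a=cv2.imread('pics/s0.png');b=cv2.imread('pics/t0.png')
c=np.hstack([cv2.resize(a[175:255,255:335],(400,400),interpolation=2),cv2.resize(b[175:255,227:307],(400,400),interpolation=2)])
cv2.imwrite('pics/c0.png',c)
hs=cv2.cvtColor(b,cv2.COLOR_BGR2HSV); 
def blob(im,lo,hi,box):
    h=cv2.cvtColor(im,cv2.COLOR_BGR2HSV); m=cv2.inRange(h,np.array(lo),np.array(hi)); z=np.zeros_like(m); u0,u1,v0,v1=box; z[v0:v1,u0:u1]=m[v0:v1,u0:u1]
    n,l,s,ce=cv2.connectedComponentsWithStats(z)
    return [(s[i].tolist(),ce[i].round(1).tolist()) for i in range(1,n) if s[i][4]>4]
for nm,lo,hi in(('orange',(8,150,120),(22,255,255)),('red',(0,150,120),(6,255,255)),('red2',(170,120,100),(180,255,255)),('green',(45,100,60),(90,255,255)),('blue',(100,120,40),(125,255,255))):
    print(nm,'T',blob(b,lo,hi,(235,300,180,250)),'S',blob(a,lo,hi,(255,335,180,250)))
for z in(.16,.134): print(onplane('top',267,213.5,z))
```

```text
orange T [([257, 205, 20, 20, 317], [266.7, 214.2])] S [([284, 188, 23, 26, 420], [295.5, 200.4])]
red T [] S [([285, 219, 2, 4, 5], [285.4, 220.4])]
red2 T [([266, 197, 3, 6, 10], [267.0, 199.5])] S [([284, 218, 4, 7, 13], [285.2, 220.9])]
green T [([252, 205, 5, 5, 15], [254.0, 207.0])] S [([301, 219, 4, 8, 24], [302.6, 222.1])]
blue T [([253, 197, 13, 12, 68], [259.2, 202.1]), ([250, 197, 36, 48, 550], [269.0, 219.5])] S [([276, 194, 38, 40, 603], [296.0, 219.4]), ([286, 235, 23, 7, 50], [296.6, 239.1])]
[0.52437896 0.02129493 0.16      ]
[0.52553157 0.02218102 0.134     ]
```

View pics/c0.png

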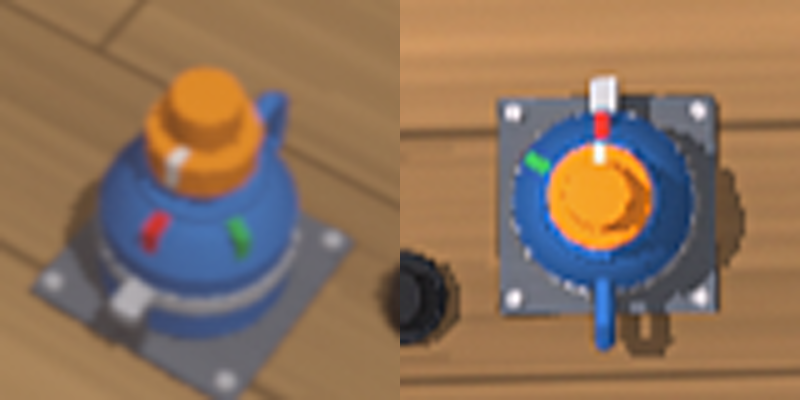

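```bash
cat >> h.py <<'E'
def plan(target,jawyaw=None):
    s=arm.observe(); M=R(np.array(s['ee_rot']))[0]
    y=M[:,1]; print('clock',round(s['clock'],2),'pos',s['position'].round(4),'F',s['force'].round(1),'w',round(float(s['width']),3),'q',np.round(s['joints'],2),'tilt',np.arccos(-M[2,2]).round(4),'jaw yaw',np.arctan2(y[1],y[0]).round(3))
    print('tool cm',(M.T@(np.array(target)-s['position'])*100).round(2))
E
python3 - <<'E'
from h import *
c=onplane('top',266.8,214.3,.143); r=onplane('top',267,199.5,.096); g=onplane('top',254,207,.096)
bo=[onplane('top',227+(u-400)/5,175+v/5,.006) for u,v in((513,112),(698,110),(513,299),(698,299))]
print('cap',c,'bolts',np.mean(bo,0)); 
for m in(r,g): d=(m-c)[:2]; print(m,np.hypot(*d),np.arctan2(d[1],d[0]))
# scene ray of knob top centre
u,v=255+204/5,175+88/5; p=onplane('scene',u,v,.160); print('scene knob top',p)
plan([c[0],c[1],.20])
E
```

```text
cap [0.52284819 0.02250185 0.143     ] bolts [0.52339794 0.02330492 0.006     ]
[0.56872807 0.0225141  0.096     ] 0.04587988021460647 0.0002668708333627119
[0.54743726 0.06153656 0.096     ] 0.04613383331004023 1.0086609306328782
scene knob top [0.52321285 0.0214791  0.16      ]
clock 0.1 pos [0.266  0.5651 0.2431] F [0.5 0.1 0.4] w 1.0 q [-1.23  0.44  0.03  1.57 -0.01  1.13 -0.08] tilt 0.0014 jaw yaw 1.131
tool cm [-46.35 -38.15   4.37]
```

Request:
{"op": "jog_arm", "data": {
  "moves": [
    {"fingers": -1,"xyz": [-46.3,-38.1,0],"angular": [0,0,1.09]},
    {"fingers": -1,"xyz": [-46.3,-38.1,0],"angular": [0,0,1.09]},
    {"fingers": -1,"xyz": [-46.3,-38.1,0],"angular": [0,0,1.09]},
    {"fingers": -1,"xyz": [-46.3,-38.1,0],"angular": [0,0,1.09]},
    {"fingers": -1,"xyz": [-46.3,-38.1,0],"angular": [0,0,1.09]},
    {"fingers": -1,"xyz": [-46.3,-38.1,0],"angular": [0,0,1.09]},
    {"fingers": -1,"xyz": [-46.3,-38.1,0],"angular": [0,0,1.09]},
    {"fingers": -1,"xyz": [-46.3,-38.1,0],"angular": [0,0,1.09]},
    {"fingers": -1,"xyz": [-46.3,-38.1,0],"angular": [0,0,1.09]},
    {"fingers": -1,"xyz": [-46.3,-38.1,3],"angular": [0,0,1.09]},
    {"fingers": -1,"xyz": [-46.3,-38.1,3],"angular": [0,0,1.09]},
    {"fingers": -1,"xyz": [-46.3,-38.1,3],"angular": [0,0,1.09]}
  ],
  "grip_force": 12
}}

```text
clock: 1.6
position: [0.5225, 0.0242, 0.2136]
ee_rot: [-2.175, -2.266, 0.001]
force: [-0.8, -0.3, 0.8]
width: 0.998
```

Run:
```python
from h import *
plan([.523,.0225,.154]); a=shot('scene','s1'); plan([.523,.0225,.154])
print(proj('scene',[.523,.0225,.16]))
cv2.imwrite('pics/c1.png',cv2.resize(a[100:260,200:400],(800,600),interpolation=2))
```

```text
clock 1.6 pos [0.5225 0.0242 0.2136] F [-0.8 -0.3  0.8] w 0.998 q [-0.52  0.31  0.48  1.89 -0.17  0.98  0.08] tilt 0.0009 jaw yaw 0.041
tool cm [-0.18  0.05  5.96]
clock 1.65 pos [0.5227 0.0248 0.2139] F [0.2 0.8 0.5] w 1.002 q [-0.52  0.31  0.48  1.89 -0.17  0.98  0.08] tilt 0.0006 jaw yaw 0.042
tool cm [-0.24  0.02  5.99]
[296.17873681 192.71988976]
```

View pics/c1.png

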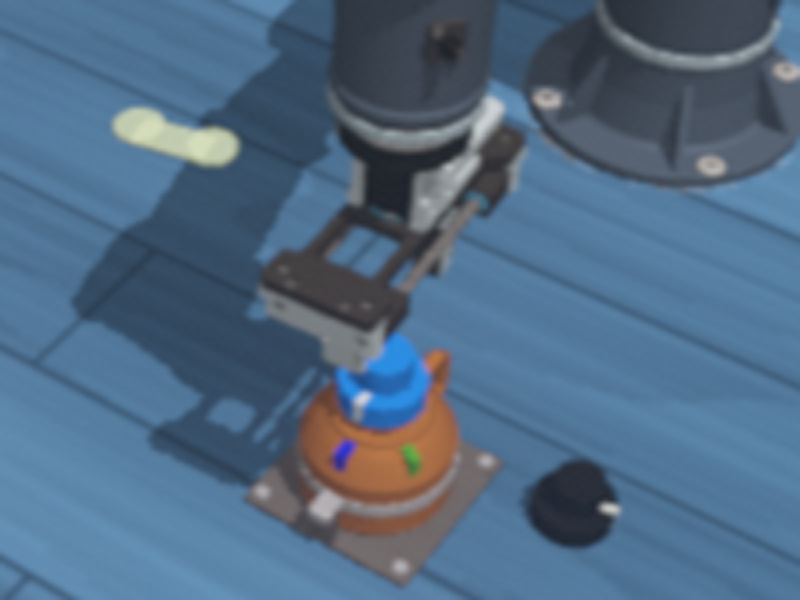

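The view (colours swapped in this crop) shows the open jaws straddling the cap, with the knob at crop (400,355) and room on both sides. I'll descend next.

Request:
{"op": "jog_arm", "data": {
  "moves": [
    {"fingers": -1,"xyz": [-0.2,0,2],"angular": [0,0,0]},
    {"fingers": -1,"xyz": [-0.2,0,4],"angular": [0,0,0]},
    {"fingers": -1,"xyz": [-0.2,0,5.2],"angular": [0,0,0]},
    {"fingers": -1,"xyz": [-0.2,0,5.8],"angular": [0,0,0]},
    {"fingers": -1,"xyz": [-0.2,0,5.8],"angular": [0,0,0]},
    {"fingers": -1,"xyz": [-0.2,0,5.8],"angular": [0,0,0]}
  ]
}}

```text
clock: 2.4
position: [0.5233, 0.0217, 0.1563]
ee_rot: [2.175, 2.266, 0.001]
force: [-0.3, -0.5, -0.5]
width: 1.002
```

Run:
```python
from h import *
plan([.523,.0225,.154])
```

```text
clock 2.4 pos [0.5233 0.0217 0.1563] F [-0.3 -0.5 -0.5] w 1.002 q [-0.49  0.38  0.46  1.96 -0.22  0.85  0.13] tilt 0.0009 jaw yaw 0.041
tool cm [ 0.08 -0.02  0.23]
```

Within a millimetre of the axis. Next I'll close gently.

Request:
{"op": "jog_arm", "data": {
  "moves": [
    {"fingers": 0,"xyz": [0,0,0],"angular": [0,0,0]},
    {"fingers": 0,"xyz": [0,0,0],"angular": [0,0,0]},
    {"fingers": 0.2,"xyz": [0,0,0],"angular": [0,0,0]},
    {"fingers": 0.4,"xyz": [0,0,0],"angular": [0,0,0]},
    {"fingers": 1,"xyz": [0,0,0],"angular": [0,0,0]},
    {"fingers": 1,"xyz": [0,0,0],"angular": [0,0,0]},
    {"fingers": 1,"xyz": [0,0,0],"angular": [0,0,0]},
    {"fingers": 1,"xyz": [0,0,0],"angular": [0,0,0]}
  ],
  "grip_force": 14
}}

```text
clock: 3.4
position: [0.5232, 0.0216, 0.1558]
ee_rot: [2.175, 2.266, 0.001]
force: [2.0, -0.2, -1.1]
width: 0.408
```

The opening is 37.5 mm, so the jaws are on the knob. I'll press in small steps.

Request:
{"op": "jog_arm", "data": {
  "moves": [
    {"fingers": 1,"xyz": [0,0,0.2],"angular": [0,0,0]},
    {"fingers": 1,"xyz": [0,0,0.4],"angular": [0,0,0]},
    {"fingers": 1,"xyz": [0,0,0.4],"angular": [0,0,0]},
    {"fingers": 1,"xyz": [0,0,0.4],"angular": [0,0,0]}
  ]
}}

```text
clock: 3.9
position: [0.5232, 0.0216, 0.1521]
ee_rot: [2.175, 2.266, 0.001]
force: [-0.3, -0.3, 6.4]
width: 0.408
```

Request:
{"op": "jog_arm", "data": {
  "moves": [
    {"fingers": 1,"xyz": [0,0,0.1],"angular": [0,0,0]},
    {"fingers": 1,"xyz": [0,0,0.2],"angular": [0,0,0]},
    {"fingers": 1,"xyz": [0,0,0.2],"angular": [0,0,0]},
    {"fingers": 1,"xyz": [0,0,0.2],"angular": [0,0,0]}
  ]
}}

```text
clock: 4.4
position: [0.5233, 0.0216, 0.1502]
ee_rot: [2.175, 2.266, 0.001]
force: [-0.4, -0.9, 8.1]
width: 0.413
```

Run:
```python
from h import *
plan([.523,.0225,.150]);a=shot('scene','s2');plan([.523,.0225,.150])
cv2.imwrite('pics/c2.png',cv2.resize(a[140:240,240:365],(800,600),interpolation=2)[:,:,::-1])
```

```text
clock 4.4 pos [0.5233 0.0216 0.1502] F [-0.4 -0.9  8.1] w 0.413 q [-0.49  0.39  0.46  1.96 -0.23  0.84  0.13] tilt 0.001 jaw yaw 0.041
tool cm [ 0.09 -0.02  0.02]
clock 4.45 pos [0.5232 0.0216 0.1502] F [0.1 0.5 8. ] w 0.408 q [-0.49  0.39  0.46  1.96 -0.23  0.84  0.13] tilt 0.001 jaw yaw 0.041
tool cm [ 0.09 -0.02  0.02]
```

View pics/c2.png

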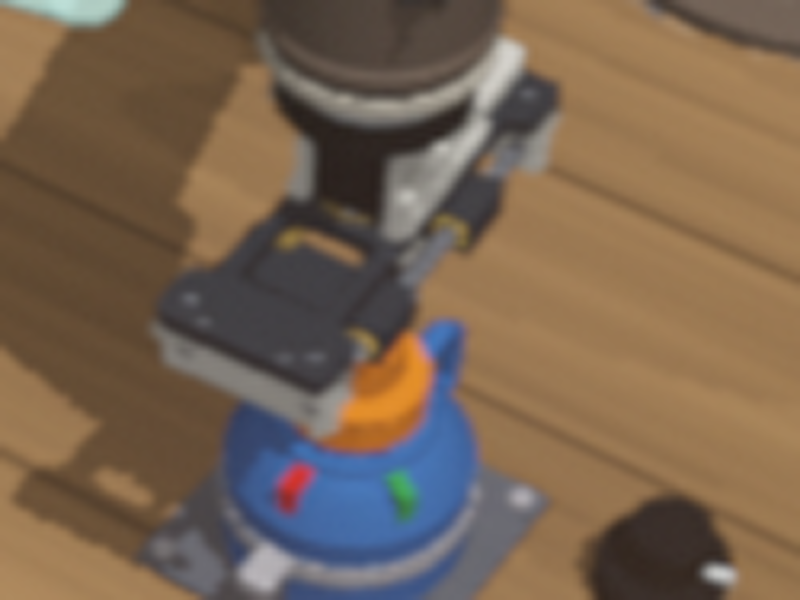

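Cap and fingers are down about 5.5 mm (8 N), on the knob. The red mark is at crop (295,488) and the green at (403,495), and the jaws cover the pointer. I'll twist anticlockwise, which is negative about the tool's downward z.

Request:
{"op": "jog_arm", "data": {
  "moves": [
    {"fingers": 1,"xyz": [0,0,0],"angular": [0,0,0]},
    {"fingers": 1,"xyz": [0,0,0],"angular": [0,0,-0.12]},
    {"fingers": 1,"xyz": [0,0,0],"angular": [0,0,-0.25]},
    {"fingers": 1,"xyz": [0,0,0],"angular": [0,0,-0.4]},
    {"fingers": 1,"xyz": [0,0,0],"angular": [0,0,-0.55]},
    {"fingers": 1,"xyz": [0,0,0],"angular": [0,0,-0.7]},
    {"fingers": 1,"xyz": [0,0,0],"angular": [0,0,-0.85]},
    {"fingers": 1,"xyz": [0,0,0],"angular": [0,0,-0.97]},
    {"fingers": 1,"xyz": [0,0,0],"angular": [0,0,-1.06]},
    {"fingers": 1,"xyz": [0,0,0],"angular": [0,0,-1.06]},
    {"fingers": 1,"xyz": [0,0,0],"angular": [0,0,-1.06]}
  ],
  "grip_force": 17
}}

```text
clock: 5.82
position: [0.5249, 0.0223, 0.1509]
ee_rot: [0.73, 3.052, 0.003]
force: [3.1, 1.4, 6.6]
width: 0.409
```

Run:
```python
from h import *
plan([.523,.0225,.150]);print(arm.observe()['ft_torque'].round(3));a=shot('scene','s3');b=shot('top','t3')
c=np.hstack([cv2.resize(x,(400,400),interpolation=2) for x in(a[165:245,255:335],b[175:255,227:307])])
cv2.imwrite('pics/c3.png',c[:,:,::-1])
```

```text
clock 5.83 pos [0.5249 0.0223 0.1509] F [3.1 1.4 6.6] w 0.409 q [-0.29  0.37  0.19  1.94 -0.09  0.83  1.05] tilt 0.0046 jaw yaw 1.101
tool cm [ 0.18 -0.07  0.09]
[ 0.431 -0.85   0.136]
```

View pics/c3.png

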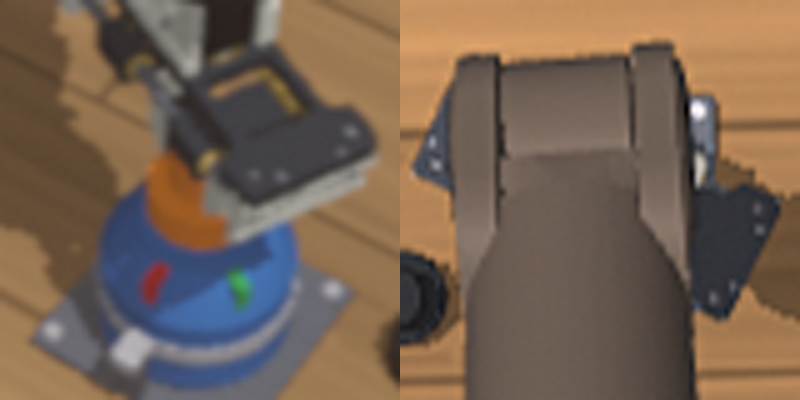

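The white pointer is no longer above the red mark. The skirt there is plain orange at (175,190), so the cap turned with the jaws and the pointer is now hidden behind the finger near the green mark. I'll lift a little and watch for a catch.

Request:
{"op": "jog_arm", "data": {
  "moves": [
    {"fingers": 1,"xyz": [0,0,-0.3],"angular": [0,0,0]},
    {"fingers": 1,"xyz": [0,0,-0.6],"angular": [0,0,0]},
    {"fingers": 1,"xyz": [0,0,-0.8],"angular": [0,0,0]},
    {"fingers": 1,"xyz": [0,0,-0.8],"angular": [0,0,0]}
  ]
}}

```text
clock: 6.42
position: [0.5246, 0.0225, 0.1584]
ee_rot: [0.73, 3.052, 0.003]
force: [4.8, 2.6, 2.8]
width: 0.41
```

No downward pull above locked height, so the cap is free. Continuing the lift.

Request:
{"op": "jog_arm", "data": {
  "moves": [
    {"fingers": 1,"xyz": [0,0,-0.5],"angular": [0,0,0]},
    {"fingers": 1,"xyz": [0,0,-1.0],"angular": [0,0,0]},
    {"fingers": 1,"xyz": [0,0,-1.8],"angular": [0,0,0]},
    {"fingers": 1,"xyz": [0,0,-3],"angular": [0,0,0]},
    {"fingers": 1,"xyz": [0,0,-4.5],"angular": [0,0,0]},
    {"fingers": 1,"xyz": [0,0,-6],"angular": [0,0,0]},
    {"fingers": 1,"xyz": [0,0,-7.5],"angular": [0,0,0]},
    {"fingers": 1,"xyz": [0,0,-8.5],"angular": [0,0,0]},
    {"fingers": 1,"xyz": [0,0,-8.8],"angular": [0,0,0]},
    {"fingers": 1,"xyz": [0,0,-8.8],"angular": [0,0,0]},
    {"fingers": 1,"xyz": [0,0,-8.8],"angular": [0,0,0]},
    {"fingers": 1,"xyz": [0,0,-8.8],"angular": [0,0,0]}
  ]
}}

```text
clock: 7.92
position: [0.5226, 0.0216, 0.2453]
ee_rot: [-0.731, -3.055, 0.001]
force: [-0.2, -0.2, -0.1]
width: 0.407
```

Run:
```python
from h import *
plan([.523,.0225,.246]);a=shot('scene','s4');b=shot('top','t4')
cv2.imwrite('pics/c4.png',cv2.resize(a[120:250,220:390],(785,600),interpolation=2)[:,:,::-1])
print('skirt bottom expected px',proj('scene',[.523,.0225,.202]),'free mark',proj('scene',[.545,.06,.096]))
```

```text
clock 7.92 pos [0.5226 0.0216 0.2453] F [-0.2 -0.2 -0.1] w 0.407 q [-0.31  0.27  0.21  1.83 -0.06  1.05  1.02] tilt 0.0009 jaw yaw 1.101
tool cm [ 0.01  0.1  -0.07]
skirt bottom expected px [297.01563745 182.03828448] free mark [302.5535328  219.56571321]
```

View pics/c4.png

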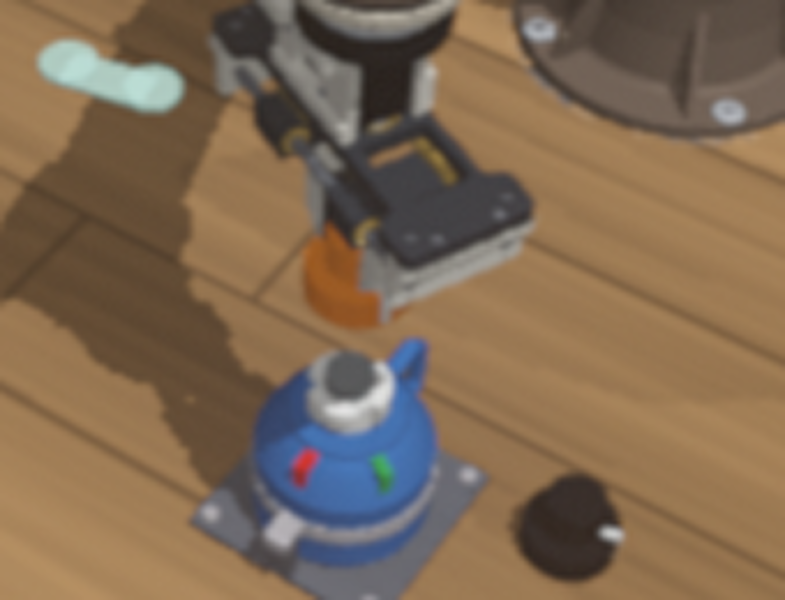

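The cap hangs upright in the jaws with its skirt's lower edge at crop (355,320). The white neck and grey plunger at (350,380) are bare. I'll hand in now.

Run:
```python
from h import *
s=arm.observe();print(abs(s['dq']).max(),s['clock']);print(job.sign_off())
```

```text
0.0019775296079762622 8.025
the job is handed in; nothing more can be done
None
```

The orange cap is off the jug and held upright in the gripper, about 80 mm above the mouth. I handed the job in at 8.0 s on the robot's clock.

- **Grip and press:** I gripped the knob at 14 N and pressed it down about 5.5 mm. The measured push was 8 N, which matches the spring.
- **Twist and lift:** I raised the grip to 17 N, turned 1.06 rad anticlockwise and lifted straight up. Nothing caught on the way.
- **Last checks:** The gripper is within 1 mm of the measured jug axis, with tilt about 0.001 rad. The opening is 37.5 mm, which matches the knob, and the outside force is near zero with the arm at rest. The last picture shows the bare neck.
- **Not confirmed:** The finger hid the white pointer after the twist, so I did not see it meet the green mark. I inferred the free angle from the gripper's turn, the pointer leaving the red mark and the cap lifting without resistance. I also didn't measure the bystanders again. The forces showed no contact with anything but the cap.

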